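# Index the swivel tube carrier round to the anvil stub

## Task

Turn the swivel carrier from its middle notch to the notch on the side where its tube lies over the round iron anvil stub (not the square wooden block): lift the pull ring to draw the spring pin, swing the carrier round, and let the pin drop fully home in that notch. Never force the carrier sideways against the pin; feel for the notch, leave the other things on the bench where they lie, and let go of everything at the end.

Things in the scene. Friction and masses are not known exactly. Their poses are not given: they have to be found in the camera images.
- pivot (a point): upright turning axis of the swivel: centre of the top face, 30 mm above the table, of a fixed round dark steel base 260 mm across. The carrier turns on it; on the robot's side a ring of flat steel notch blocks, 12 to 12.5 mm high, lies on the base with three radial slots at 110 mm from the axis
- carrier (a joint): turn of the carrier about the pivot, rad, positive counter-clockwise seen from above; about 0 in the middle notch, where it starts (free play about 0.014 either way); end stops at +-0.92. The two side notches lie between 33 and 47 degrees (0.57 to 0.82) either side: each side notch block is clamped on by hand and its true angle is not known beforehand. Turning friction is about 1.5 N at the ring, plus some 2 N while the pin drags on the blocks
- tube_point (a point): point under the steel tube (34 mm across, 235 mm long, its underside 70 mm above the table) that is clamped along the carrier and turns with it, 165 mm from the pivot and exactly opposite the pull ring; this point comes over the middle of the anvil stub (to within 20 mm) in the right notch. Tube top is 104 mm above the table
- ring_eye (a point): centre of the eye of the pull ring: an upright steel ring 40 mm across outside, 10 mm thick, hole 20 mm, of round bar, standing on a stem on the carrier's arm 110 mm from the pivot. The ring's plane is upright and runs through the pivot axis, so its two faces look along the turning direction and it is pinched across those. Eye centre 113 mm above the table with the pin home; the ring's lowest edge is then 8 mm over the round boss (28 mm across) below it
- boss_top (a point): centre of the top of the boss (28 mm across, 26 mm high, top 85 mm above the table) on the carrier's arm (36 mm wide, top 59 mm above the table) that guides the pin; it turns with the carrier but does not lift with the ring
- pull_ring (a joint): lift of the ring and its pin, m: 0 = pin fully home in a notch, about 0.010 = pin tip resting on top of the blocks between notches (clear of them above 0.0105), 0.016 = upper stop. A spring pulls it down with 5 N at 0 and 10.6 N at 0.016, plus 1.2 N weight. Let go between notches, the pin rides on the blocks and snaps down by itself when the carrier is pushed over a notch
- pin: lock pin, 9 mm across with a round tip, fixed under the ring; origin at its tip, z up. It goes 10 mm deep into a slot 12 mm wide. While it is down in a notch (lift under 5 mm) the side force on it must stay under 20 N
- anvil_stub: round dark iron stub, 60 mm across at its foot, 52 mm above, 64 mm high, fixed to the table 165 mm from the pivot at 40 degrees to one side of the tube; origin at the centre of its foot
- square_block: square dark wooden block 55 x 55 x 64 mm, fixed on the other side, 165 mm from the pivot; origin at the centre of its underside
- brick_half: loose half brick 90 x 70 x 50 mm by the base; leave alone; origin at the centre of its underside
- pipe_collar: loose steel collar 60 mm across, 30 mm high by the base; leave alone; origin at the centre of its underside
- flat_bar: loose steel bar 100 x 25 x 12 mm between stub and block; leave alone; origin at the centre of its underside
- hammer: loose hammer 300 mm long on the right; leave alone; origin at mid-length on the table
- tin: loose tin 76 mm across, 110 mm high on the left; leave alone; origin at the centre of its underside
- wrench: loose wrench 200 mm long on the left; leave alone; origin at mid-length on the table
- steel_offcut: loose steel plate 80 x 50 x 20 mm on the right; leave alone; origin at the centre of its underside
There are look-alikes about, which are no part of the job. Leave any purple or red look-alike of the anvil_stub alone.

How it is judged:
On the way, in this order (a step that is already met when the one before it is completed fails the run):
1. the ring is lifted until the pin is clear of the middle notch (value of joint pull_ring above 0.0105 m), for 0.1 s.
2. the tube lies over the round anvil stub and the pin is fully home in that notch (horizontal distance between tube_point and anvil_stub below 0.03 m and value of joint pull_ring below 0.002 m), for 0.2 s.
At the end, for the whole second after the job is handed in: The carrier stands still with its tube point within 30 mm (seen from above) of the middle of the round anvil stub, and the pin is down within 2 mm of fully home in that side's notch (all of step 2 and velocity of joint carrier between -0.02 and 0.02 rad/s); the robot touches nothing.
It fails at once if the pin is forced sideways in a notch (over 20 N) (value of joint pull_ring below 0.005 m and contact force between pin and anything else above 20 N).
It fails at once if a bystander on the bench is shifted more than 20 mm (distance of any of brick_half, pipe_collar, flat_bar, hammer, tin, wrench, steel_offcut from where it was at the start of the episode above 0.02 m).
It also fails if it takes over 45 s, if anything falls off the work surface, if the arm or the gripper's body presses on something with over 40 N, if the wrist force passes 120 N, or if a joint passes its speed limit or range.

## Robot

A 7-joint arm with a two-finger parallel gripper is mounted at the origin on the work surface. World frame = base frame: x ahead of the robot, y to its left, z up, the work surface at z = 0. Lengths are in m, angles in rad, forces in N, time in s.
With the tool pointing down it reaches from about 0.4 to 0.875 m from the base axis. Payload 6.5 kg.
Tool frame: the origin (TCP) lies midway between the tips of the shut fingers; the grasp point (between the pads) lies 19 mm behind it (ctrl.pinch_z is the x of the grasp point in the tool frame, in m); x points along the fingers, z is the direction in which the jaws open and shut, and the axes are right-handed (so a half turn about x gives the same grasp; the last joint's range is limited). The gripper opens to 88 mm and grips with 3 to 60 N. Pads are 18 mm wide; open, the fingers measure 123 mm over their backs; the gripper's body (75 mm by 187 mm) begins 45 mm behind the grasp point.
Start: joints at [-1.372, 0.536, -0.004, 1.538, 0.003, 1.067, -0.071], TCP at [0.17, 0.627, 0.239] pointing down, gripper open.
Joint ranges: [-2.7, 2.7], [-0.37, 2.16], [-1.27, 1.26], [0.24, 2.4], [-1.31, 4.45], [0.19, 1.91], [-2.76, 2.76]. Speed limits (rad/s): [2.39, 2.39, 3.14, 3.14, 3.14, 3.14, 3.14].

## Interface

Orientations are given as a unit quaternion [x, y, z, w].
In Python, from rig import ctrl, eyes gives the robot as it stands.
- The arm moves only by the tool play_rows, never from a script. Its argument "increments" is text: rows parted by semicolons, each of 7 numbers parted by spaces: the shift along the world's x, y, z in cm, then the turn, a rotation vector about the world's x, y, z in degrees, then the opening in per cent of the stroke, from 0 (shut) to 100 (fully open). A call has 1 to 8 rows; each row is the pose to reach, as a shift and turn from the pose commanded when the call began; what a row does not reach only later rows make up. A row lasts 1/8 s, in which the tool goes at most 62.5 mm and 10.7 degrees, less where a joint would pass 70% of its speed; a pose out of reach is approached as far as the arm can. A call with a gripper value outside its range is refused whole. The fingers move at their own pace and stop on an object; the grip force is fixed at half the most. Time passes only in rows, so rows that repeat a pose let the fingers close. It gives the time, the measured TCP pose, the force and the opening at its end, in the units of the state.
- ctrl.read_state(): the state, without advancing time (a new reading comes with each control period).
- eyes.camera(name): name is "scene" or "top" or "wrist"; returns a dict with "color" (400x640x3 uint8, red, green, blue), "range_z" (400x640 float32, m along the optical axis (not along the pixel's ray), 0 where there is no reading), "fx", "fy", "cx", "cy" (pixels), "cam_to_world" (4x4, takes a point from camera to world coordinates). Camera axes: x right, y down, z forward; pixel columns grow to the right and rows downward; lengths in m; the calibration is good to about 2 mm. A picture is of the moment at which its call begins.
- ctrl.hand_in(): hands the job in, once; it reports no verdict.
The state is a dict: "time_s": time; "joints": joint angles; "qd": joint speeds; "tau": joint torques, N m; "tcp_pos": TCP position; "eef_rot": TCP orientation; "ft_force": force on the tool from outside, world axes, zero at the start; "wrist_torque": the same for the moment, N m; "grip_width": finger opening in m.
Only numpy, scipy, OpenCV 4.12 (cv2) and the standard library are available. Lean on these libraries where they do the work, as an engineer would, in place of code of your own. Each camera call takes 0.05 s, during which the arm holds its last target. There are 200 camera calls.

## Working session

There is one attempt and no reset: what is moved stays moved. The work goes in short steps, Python scripts to look and compute and a tool call to move; the robot and the scene stay as the last step left them, time stands still between calls to the robot, and variables do not carry over. Pictures are saved under pics/ and viewed, about 8 in all and at most 12, crops included, and the job is handed in when it is done.

Besides the shell and the picture viewer there is one more tool, called after ">>>" as a command line: name --argument value ..., lists and objects as JSON in quotes. play_rows: Moves the arm, as the interface text tells. Its arguments: {"type":"object","properties":{"increments":{"type":"string"}},"required":["increments"]}

```bash
ls; mkdir -p pics
cat > h.py <<'E'
import numpy as np, cv2
from rig import ctrl, eyes
def snap(n,f):
    d=eyes.camera(n); cv2.imwrite(f'pics/{f}.png',d['color'][...,::-1]); np.savez(f'pics/{f}.npz',**d); return d
def cloud(d):
    v,u=np.indices(d['range_z'].shape); z=d['range_z']
    p=np.stack([(u-d['cx'])/d['fx']*z,(v-d['cy'])/d['fy']*z,z,np.ones_like(z)],-1)
    return (p@np.asarray(d['cam_to_world']).T)[...,:3]
E
python3 - <<'E'
from h import *
s=ctrl.read_state();print(s, ctrl.pinch_z)
a=snap('top','top1');b=snap('scene','scene1')
print(a['cam_to_world'],b['cam_to_world'],a['fx'])
E
```

```text
pics
{'time_s': 0.0, 'joints': array([-1.37222992,  0.53722413, -0.00444588,  1.53883261,  0.00263447,
        1.06733513, -0.07121522]), 'qd': array([ 7.94370684e-04, -9.74793592e-05,  1.12702304e-03, -1.34323644e-03,
       -5.19882910e-04, -8.28314453e-04, -9.79221139e-05]), 'tau': array([-6.99176617e-04, -5.70986688e+01,  9.90784094e-01, -2.51602346e+01,
       -5.62054489e-02,  1.80624914e-02,  1.66170644e-04]), 'tcp_pos': array([0.16995528, 0.62674942, 0.23781727]), 'eef_rot': array([-0.4300769 ,  0.56207405,  0.42922069,  0.56113833]), 'ft_force': array([0.64638303, 0.28138733, 0.05696761]), 'wrist_torque': array([ 0.08777538, -0.05027477,  0.04736264]), 'grip_width': 0.08826033925749784} -0.0187
[[-0.01496037 -0.99696925  0.07634459  0.43653184]
 [-0.99985126  0.01426084 -0.00969979 -0.03226782]
 [ 0.00858165 -0.07647835 -0.99703431  2.05896367]
 [ 0.          0.          0.          1.        ]] [[-0.61132918  0.43633316 -0.66021966  1.52183879]
 [ 0.79129608  0.34891479 -0.50210455  0.66032417]
 [ 0.01127553 -0.8293804  -0.55857052  0.87836392]
 [ 0.          0.          0.          1.        ]] 506.30063132625133
```

View pics/top1.png

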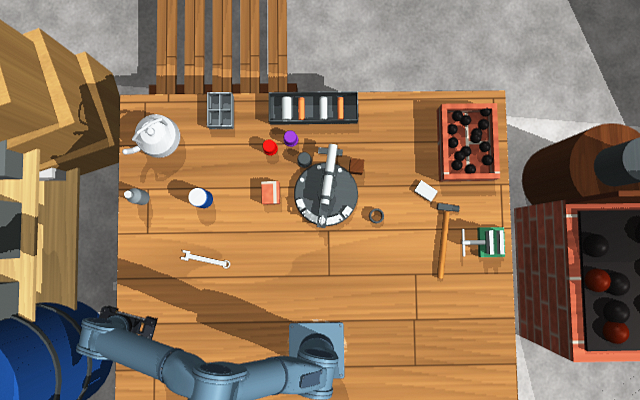

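View pics/scene1.png

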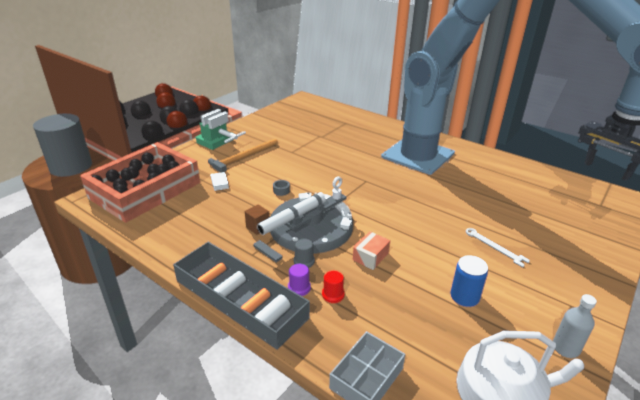

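The top view shows the base at about (326,192), the ring near (321,222) and the tube end near (331,147). The dark round stub is at (305,159) on the +y side, and the wooden block at (356,165). So the carrier must turn counter-clockwise and the ring goes towards -y. Next I'll measure these points.

Run:
```python
from h import *
a=dict(np.load('pics/top1.npz'));b=dict(np.load('pics/scene1.npz'))
P=cloud(a);Q=cloud(b)
print('table z',np.median(P[240:260,330:400,2]))
def reg(P,x0,x1,y0,y1,z0,z1):
    m=(P[...,0]>x0)&(P[...,0]<x1)&(P[...,1]>y0)&(P[...,1]<y1)&(P[...,2]>z0)&(P[...,2]<z1);return m
print('base',P[192,310],P[222,321],P[159,305],P[165,356])
for n,C in(('top',P),('scene',Q)):
    c0=P[192,326]
    m=reg(C,c0[0]-.25,c0[0]+.3,c0[1]-.2,c0[1]+.2,.09,.15); p=C[m]
    print(n,m.sum()); 
    cx=p.mean(0); 
    for zz0,zz1 in((.09,.112),(.112,.15)):
        k=p[(p[:,2]>zz0)&(p[:,2]<zz1)]; print(zz0,len(k),k.min(0),k.max(0),k.mean(0))
    near=p[p[:,0]<c0[0]-.07]; print('ring',len(near),near.mean(0) if len(near) else 0,near.min(0) if len(near) else 0,near.max(0) if len(near) else 0)
# base circle: ellipse of z~.03
m=reg(P,c0[0]-.2,c0[0]+.2,c0[1]-.2,c0[1]+.2,.022,.037)
p=P[m][:,:2].astype(np.float32); print('base pts',len(p),p.min(0),p.max(0),cv2.minEnclosingCircle(p))
m=reg(P,c0[0]-.2,c0[0]+.3,c0[1]-.2,c0[1]+.2,.055,.069)
n,l,s,c=cv2.connectedComponentsWithStats(m.astype(np.uint8))
for i in range(1,n):
    if s[i,4]>8: print('z.055-.069',c[i],s[i],P[l==i].mean(0))
o=[]
for d,u0,v0,u1,v1,f in((a,270,130,390,240,6.6),(b,220,160,400,290,4.4)):
    im=d['color'][v0:v1,u0:u1,::-1]; o.append(cv2.resize(im,(792,int(792*(v1-v0)/(u1-u0))),interpolation=cv2.INTER_CUBIC))
o=[cv2.resize(i,(400,int(i.shape[0]*400/792))) for i in o];h=max(i.shape[0] for i in o)
cv2.imwrite('pics/crop1.png',np.hstack([cv2.copyMakeBorder(i,0,h-i.shape[0],0,0,0) for i in o]))
```

```text
table z -0.0009337458935165799
base [0.62764265 0.01435469 0.03883587] [ 0.50416348 -0.02817336  0.11625806] [0.75691988 0.03193129 0.06632578] [ 0.72998184 -0.17015211  0.06728579]
top 522
0.09 487 [ 0.52065067 -0.09115001  0.09001226] [ 0.81118359 -0.02057214  0.11163834] [ 0.69216383 -0.05896691  0.10020544]
0.112 35 [ 0.4962165  -0.06617802  0.11211202] [ 0.77966896 -0.02422479  0.1338805 ] [ 0.55715977 -0.03666123  0.12176804]
ring 28 [ 0.51402757 -0.02941625  0.1228476 ] [ 0.4962165  -0.03621858  0.0922144 ] [ 0.53080359 -0.02057214  0.1338805 ]
scene 743
0.09 699 [ 0.50131191 -0.09099187  0.09003464] [ 0.81565262 -0.02052191  0.11179664] [ 0.69409981 -0.0494045   0.09963032]
0.112 44 [ 0.4972944  -0.03308522  0.11218583] [ 0.53646582 -0.01986414  0.13571841] [ 0.51818786 -0.02601845  0.12395145]
ring 82 [ 0.51755274 -0.025962    0.11458024] [ 0.4972944  -0.03308522  0.09003464] [ 0.53646582 -0.01986414  0.13571841]
base pts 1844 [ 0.49847263 -0.24911363] [0.81185895 0.14722008] ((0.6027833819389343, -0.061886224895715714), 0.20990021526813507)
z.055-.069 [336.55555556 119.6666
[... 334 characters left out ...]
.06260415]
z.055-.069 [356.08965517 164.84137931] [349 158  15  15 145] [ 0.73129063 -0.1708363   0.06276488]
z.055-.069 [320.72222222 185.08333333] [317 176   7  18  36] [ 0.65248394 -0.02902864  0.06145801]
z.055-.069 [331.75       187.83333333] [331 185   3   6  12] [ 0.640674  -0.0725445  0.0634803]
z.055-.069 [331.83333333 194.08333333] [330 192   5   6  12] [ 0.61578301 -0.07248158  0.06380834]
z.055-.069 [323.03370787 210.58426966] [318 203  11  18  89] [ 0.55110671 -0.03672972  0.06047593]
z.055-.069 [317.91666667 223.75      ] [317 221   3   6  12] [ 0.49935572 -0.01580357  0.06163818]
z.055-.069 [323.26666667 225.06666667] [321 223   5   5  15] [ 0.49386221 -0.03682466  0.06118469]
```

View pics/crop1.png

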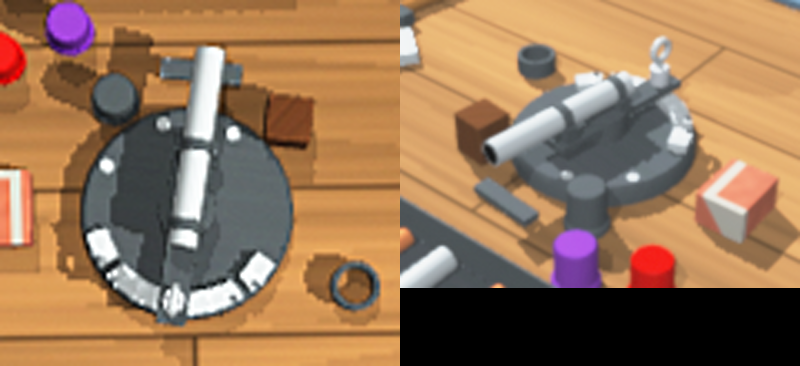

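The crop shows the white notch blocks at the bottom of the base. A slot shows on the -y side at about crop (243,285), and the dark stub is at (115,98). Now I'll refine the tube line and work out the first move.

Run:
```python
from h import *
from scipy.spatial.transform import Rotation as R
a=dict(np.load('pics/top1.npz'));b=dict(np.load('pics/scene1.npz'))
P=cloud(a);Q=cloud(b)
for C in (P,Q):
    m=(C[...,2]>.08)&(C[...,2]<.112)&(C[...,0]>.63)&(C[...,0]<.81)&(C[...,1]>-.12)&(C[...,1]<0)
    p=C[m]; l=cv2.fitLine(p[:,:2].astype(np.float32),cv2.DIST_HUBER,0,.01,.01).ravel(); print(l,np.degrees(np.arctan2(l[1],l[0])), 'y at ring x',l[3]+(.517-l[2])*l[1]/l[0])
# base centre from pixel mask by contour of dark region + blocks: use points z .02-.06 within radius
m=(P[...,2]>.018)&(P[...,2]<.036)&(np.hypot(P[...,0]-.625,P[...,1]+.048)<.15)
p=P[m][:,:2]; print('base',cv2.minAreaRect(p.astype(np.float32)), np.percentile(p,[.5,99.5],0))
s=ctrl.read_state(); M=R.from_quat(s['eef_rot']).as_matrix(); print(M.round(3), np.degrees(np.arctan2(M[1,2],M[0,2])))
p=np.array([.763,.037])-[.625,-.048];print(np.degrees(np.arctan2(p[1],p[0])))
```

```text
[ 0.9865098  -0.16370216  0.7187085  -0.0630862 ] -9.421848 y at ring x -0.02961455
[ 0.98361254 -0.18029529  0.7321805  -0.05099136] -10.386959 y at ring x -0.011548974
base ((0.6230954527854919, -0.04778680205345154), (0.2550634443759918, 0.25576624274253845), 88.80500793457031) [[ 0.49944396 -0.173409  ]
 [ 0.74638205  0.07548538]]
[[-0.    -0.965  0.262]
 [-0.002  0.262  0.965]
 [-1.    -0.    -0.002]] 74.83056501887766
31.63066141213117
```

>>> play_rows --increments "2.8 -5.3 0 0 0 0 100;5.6 -10.6 0 0 0 1 100;8.4 -15.9 0 0 0 2 100;11.2 -21.2 0 0 0 3 100;14 -26.5 0 0 0 4 100;16.8 -31.8 0 0 0 5 100;19.6 -37.1 0 0 0 5 100;22.4 -42.4 0 0 0 5 100"

```text
time_s: 1.1
tcp_pos: [0.3946, 0.2015, 0.2387]
eef_rot: [-0.454, 0.542, 0.454, 0.542]
ft_force: [1.5, -0.3, -0.3]
grip_width: 0.0883
```

>>> play_rows --increments "2.8 -5.3 0 0 0 0 100;5.6 -10.6 0 0 0 0 100;8.4 -15.9 0 0 0 0 90;11 -20.8 0 0 0 0 70;12.2 -23.1 0 0 0 0 50;12.2 -23.1 0 0 0 0 50;12.2 -23.1 0 0 0 0 50"

```text
time_s: 1.98
tcp_pos: [0.5155, -0.0264, 0.2384]
eef_rot: [-0.454, 0.542, 0.454, 0.542]
ft_force: [-0.1, 0.9, 0.4]
grip_width: 0.0446
```

Run:
```python
from h import *
s=ctrl.read_state();print(s)
d=snap('wrist','w1');print(d['cam_to_world'])
```

```text
{'time_s': 1.975, 'joints': array([-0.30721611,  0.31713018,  0.33252975,  1.90538061, -0.12714307,
        0.94035814,  1.47967847]), 'qd': array([-0.01436945, -0.00563288, -0.00564497,  0.00392387,  0.00124129,
        0.00112155,  0.00200101]), 'tau': array([ 1.03713311e+00, -4.00003660e+01,  4.01578635e+00, -2.31406653e+01,
        8.14403384e-02,  5.54963399e-02,  9.50490707e-03]), 'tcp_pos': array([ 0.51546514, -0.02640732,  0.23836368]), 'eef_rot': array([-0.45362241,  0.54222208,  0.45446358,  0.54192692]), 'ft_force': array([-0.06566113,  0.8578134 ,  0.3711652 ]), 'wrist_torque': array([0.01324894, 0.0100894 , 0.06972201]), 'grip_width': 0.04464598646881361}
[[ 0.17575003  0.94867739  0.26291279  0.44874445]
 [ 0.98443417 -0.16967389 -0.0458272  -0.01361336]
 [ 0.00113421  0.26687447 -0.96373063  0.38433339]
 [ 0.          0.          0.          1.        ]]
```

View pics/w1.png

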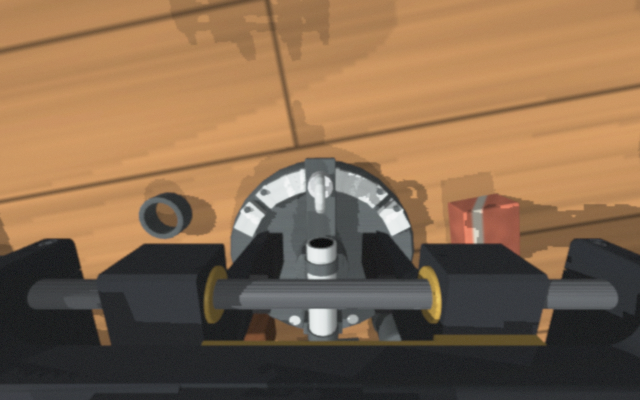

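The wrist view shows the ring edge-on at about (320,190), midway between the fingers. On the left (-y) block arc there are dark marks near (262,208) and (273,195). I'll measure the ring and slots from here.

Run:
```python
from h import *
d=dict(np.load('pics/w1.npz')); C=cloud(d)
pv=np.array([.624,-.048])
m=(C[...,2]>.095)&(C[...,2]<.145)&(C[...,0]<.56)&(abs(C[...,1]+.028)<.06)
p=C[m]; print('ring',len(p),p.mean(0),p.min(0),p.max(0))
l=cv2.fitLine(p[:,:2].astype(np.float32),cv2.DIST_HUBER,0,.01,.01).ravel();print(l,'ang',np.degrees(np.arctan2(l[1],l[0])),'y at .516',l[3]+(.516-l[2])*l[1]/l[0])
m=(C[...,2]>.08)&(C[...,2]<.112)&(C[...,0]>.57)&(C[...,0]<.66)&(abs(C[...,1]+.05)<.03)
p=C[m];print('tube',len(p),p.mean(0) if len(p) else 0)
# slots: unrolled view of blocks plane z=.042 : brightness & height versus angle at r 100..120
K=np.asarray(d['cam_to_world']); W=np.linalg.inv(K)
r,th=np.meshgrid(np.linspace(.09,.13,80),np.radians(np.arange(-60,60,.15)-10.5+180),indexing='ij')
X=np.stack([pv[0]+r*np.cos(th),pv[1]+r*np.sin(th),np.full_like(r,.042),np.ones_like(r)],-1)@W.T
u=(X[...,0]/X[...,2]*d['fx']+d['cx']).astype(np.float32);v=(X[...,1]/X[...,2]*d['fy']+d['cy']).astype(np.float32)
im=cv2.remap(d['color'][...,::-1].copy(),u,v,cv2.INTER_CUBIC)
cv2.imwrite('pics/unroll1.png',cv2.resize(im,(800,240)))
g=im[30:55].mean((0,2)); 
for lo,hi in((25,55),(-55,-25)):
    aa=np.arange(-60,60,.15);k=(aa>lo)&(aa<hi);print([(round(x,1),int(y)) for x,y in list(zip(aa[k],g[k]))[::7]])
```

```text
ring 399 [ 0.51205141 -0.02671315  0.12777332] [ 0.49618987 -0.03380468  0.11333541] [ 0.53299707 -0.0204867   0.13394386]
[ 0.98832494 -0.15236098  0.5120514  -0.02671315] ang -8.763773 y at .516 -0.027321862
tube 1374 [ 0.59847755 -0.04139456  0.09817088]
[(np.float64(25.0), 227), (np.float64(26.1), 227), (np.float64(27.1), 227), (np.float64(28.2), 227), (np.float64(29.2), 227), (np.float64(30.3), 227), (np.float64(31.3), 227), (np.float64(32.4), 227), (np.float64(33.4), 222), (np.float64(34.5), 199), (np.float64(35.5), 185), (np.float64(36.6), 181), (np.float64(37.6), 188), (np.float64(38.7), 198), (np.float64(39.7), 223), (np.float64(40.8), 227), (np.float64(41.8), 186), (np.float64(42.9), 102), (np.float64(43.9), 75), (np.float64(45.0), 68), (np.float64(46.0), 86), (np.float64(47.1), 103), (np.float64(48.1), 186), (np.float64(49.2), 225), (np.float64(50.2), 201), (np.float64(51.3), 171), (np.float64(52.3), 169), (np.float64(53.4), 184), (np.float64(54.4), 203)]
[(np.float64(-54.9), 243), (np.float64(-53.9), 236), (np.float64(-52.8), 230), (np.float64(-51.8), 229), (np.float64(-50.7), 220), (np.float64(-49.7), 206), (np.float64(-48.6), 164), (np.float64(-47.6), 128), (np.float64(-46.5), 109), (np.float64(-45.5), 69), (np.float64(-44.4), 61), (np.float64(-43.4), 82), (np.float64(-42.3), 164), (np.float64(-41.3), 188), (np.float64(-40.2), 182), (np.float64(-39.2), 178), (np.float64(-38.1), 173), (np.float64(-37.1), 167), (np.float64(-36.0), 170), (np.float64(-35.0), 180), (np.float64(-33.9), 182), (np.float64(-32.9), 177), (np.float64(-31.8), 168), (np.float64(-30.8), 165), (np.float64(-29.7), 164), (np.float64(-28.7), 165), (np.float64(-27.6), 165), (np.float64(-26.6), 164), (np.float64(-25.5), 166)]
```

View pics/unroll1.png

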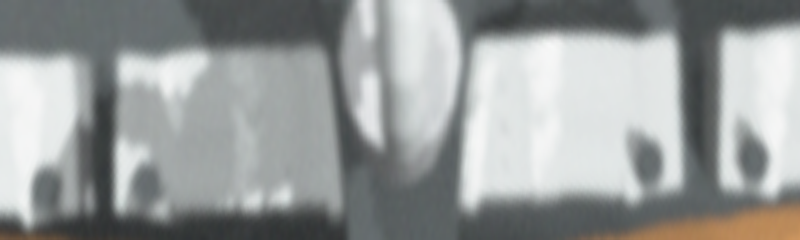

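The unrolled view shows the + side slot as a dark gap at column 700, i.e. about +45° from the current ring position and 12 mm wide. The ring is centred at about 0°. I'll descend over the ring now with the jaws at 44 mm.

>>> play_rows --increments "0 0 -4 0 0 0 50;0 0 -8 0 0 0 50;0 0 -12 0 0 0 40;0 0 -14 0 0 0 30;0 0 -14 0 0 0 24;0 0 -14 0 0 0 24"

```text
time_s: 2.78
tcp_pos: [0.5166, -0.0269, 0.0996]
eef_rot: [-0.454, 0.542, 0.454, 0.543]
ft_force: [-0.5, -0.3, 0.7]
grip_width: 0.0213
```

Run:
```python
from h import *
s=ctrl.read_state();print(s['tcp_pos'],s['ft_force'],s['grip_width'])
d=snap('wrist','w2');C=cloud(d)
m=(C[...,2]>.107)&(C[...,2]<.145)&(C[...,0]<.545)&(C[...,0]>.48)&(abs(C[...,1]+.028)<.008)
p=C[m];print(len(p),p.mean(0),p.min(0),p.max(0))
cv2.imwrite('pics/w2c.png',cv2.resize(d['color'][100:350,160:480,::-1],(768,600)))
```

```text
[ 0.51659296 -0.02691911  0.09962863] [-0.45994636 -0.34119046  0.69187942] 0.021317027651388116
1336 [ 0.50562707 -0.02677127  0.12633414] [ 0.49550754 -0.03599719  0.10708789] [ 0.51929077 -0.02031584  0.14489104]
```

View pics/w2c.png

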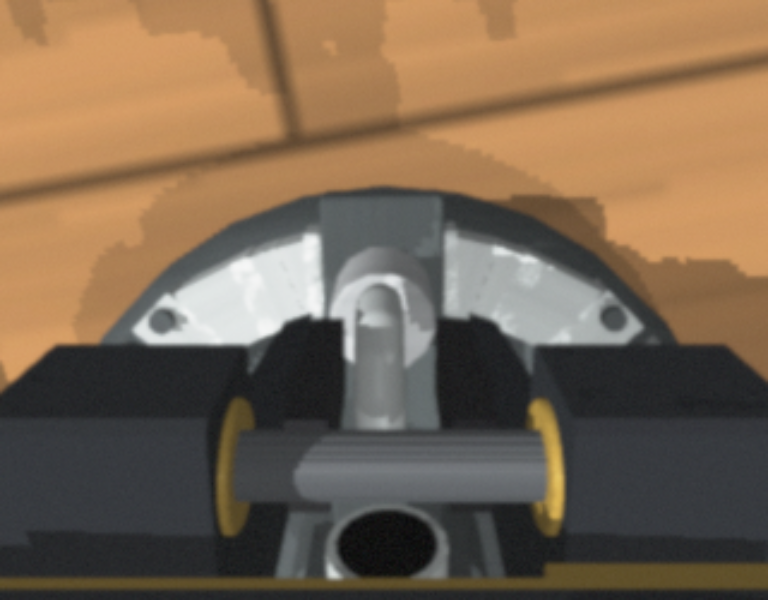

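The crop shows the finger edges at x=343 and 437, so the gap is centred at 390. The ring bar is centred at about 381, so the hand must go about 1.7 mm towards -y. I'll correct that and then close gradually, watching the force.

>>> play_rows --increments "-0.05 -0.17 -0.1 0 0 0 22;-0.05 -0.17 -0.1 0 0 0 18;-0.05 -0.17 -0.1 0 0 0 16;-0.05 -0.17 -0.1 0 0 0 16"

```text
time_s: 3.32
tcp_pos: [0.5157, -0.0294, 0.0978]
eef_rot: [-0.454, 0.542, 0.454, 0.542]
ft_force: [-0.3, -0.5, -0.5]
grip_width: 0.0142
```

>>> play_rows --increments "0 0 0 0 0 0 14;0 0 0 0 0 0 14"

```text
time_s: 3.58
tcp_pos: [0.5156, -0.0293, 0.0977]
eef_rot: [-0.454, 0.542, 0.454, 0.542]
ft_force: [0.0, 1.5, 0.3]
grip_width: 0.0124
```

>>> play_rows --increments "0 0.06 0 0 0 0 14;0 0.06 0 0 0 0 12.5;0 0.06 0 0 0 0 12.5"

```text
time_s: 3.95
tcp_pos: [0.5156, -0.0287, 0.0977]
eef_rot: [-0.454, 0.542, 0.454, 0.542]
ft_force: [0.2, -0.3, 0.7]
grip_width: 0.0112
```

>>> play_rows --increments "0 0 0 0 0 0 11;0 0 0 0 0 0 11"

```text
time_s: 4.2
tcp_pos: [0.5156, -0.0288, 0.0977]
eef_rot: [-0.454, 0.542, 0.454, 0.542]
ft_force: [0.6, -0.9, 0.7]
grip_width: 0.0096
```

>>> play_rows --increments "0 0 0 0 0 0 0;0 0 0 0 0 0 0;0 0 0 0 0 0 0"

```text
time_s: 4.58
tcp_pos: [0.5156, -0.0288, 0.0977]
eef_rot: [-0.454, 0.542, 0.454, 0.542]
ft_force: [0.0, -0.3, -0.2]
grip_width: 0.0092
```

>>> play_rows --increments "0 0 0.4 0 0 0 0;0 0 0.8 0 0 0 0;0 0 1.2 0 0 0 0;0 0 1.4 0 0 0 0;0 0 1.4 0 0 0 0"

```text
time_s: 5.2
tcp_pos: [0.5155, -0.0287, 0.1117]
eef_rot: [-0.454, 0.542, 0.454, 0.542]
ft_force: [2.6, 0.3, -10.8]
grip_width: 0.0089
```

Lifted: the -10.8 N matches the spring at about 14 mm. Now I'll swing counter-clockwise along the arc.

>>> play_rows --increments "-0.05 -0.38 0 0 0 2 0;-0.14 -1.14 0 0 0 6 0;-0.16 -2.3 0 0 0 12 0;-0.07 -3.44 0 0 0 18 0;0.15 -4.58 0 0 0 24 0;0.15 -4.58 0 0 0 24 0"

```text
time_s: 5.95
tcp_pos: [0.518, -0.0751, 0.1119]
eef_rot: [0.557, -0.435, -0.556, -0.436]
ft_force: [5.4, 2.0, -10.7]
grip_width: 0.0089
```

>>> play_rows --increments "0.17 -0.55 0 0 0 3 0;0.41 -1.1 0 0 0 6 0;0.8 -1.99 0 0 0 11 0;0.8 -1.99 0 0 0 11 0"

```text
time_s: 6.45
tcp_pos: [0.5254, -0.0945, 0.1115]
eef_rot: [-0.596, 0.38, 0.596, 0.381]
ft_force: [3.6, 1.9, -11.8]
grip_width: 0.0089
```

Run:
```python
from h import *
s=ctrl.read_state();print(s['tcp_pos'],s['ft_force'],s['grip_width'],s['joints'])
d=snap('wrist','w3')
cv2.imwrite('pics/w3c.png',cv2.resize(d['color'][100:350,160:480,::-1],(768,600)))
```

```text
[ 0.52536121 -0.09450971  0.11154408] [  3.60341369   1.87135275 -11.80200301] 0.008905144502271693 [ 1.17597219e-03  5.22575722e-01  1.19028356e-01  1.94535782e+00
 -9.56216250e-02  6.78675321e-01  2.18431326e+00]
```

View pics/w3c.png

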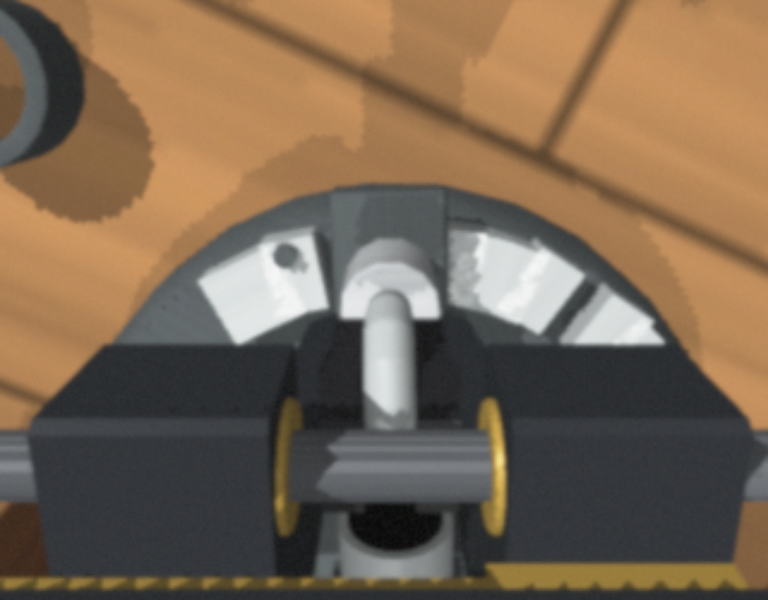

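The picture shows the far slot block on the left, its edge at crop (318,230) to (328,305), just beside the arm. So the slot lies under the arm's left half. I'll turn that edge into an angle.

Run:
```python
from h import *
d=dict(np.load('pics/w3.npz'));K=np.asarray(d['cam_to_world']);C=cloud(d)
for u,v in((318,230),(328,305),(300,300),(250,280)):
    u=160+u/2.4;v=100+v/2.4
    r=K[:3,:3]@[(u-d['cx'])/d['fx'],(v-d['cy'])/d['fy'],1];t=(.042-K[2,3])/r[2];X=K[:3,3]+t*r
    q=X[:2]-[.625,-.048]; print(X,C[int(v),int(u)],np.hypot(*q),np.degrees(np.arctan2(q[1],q[0]))%360, 'tang from ring dir',)
```

```text
[ 0.52529601 -0.11990149  0.042     ] [ 0.5280125  -0.12042615  0.03079475] 0.12292562960670232 215.79724182105323 tang from ring dir
[ 0.54820286 -0.10634546  0.042     ] [ 0.54834336 -0.10687419  0.04205691] 0.09644684700817976 217.2252002905161 tang from ring dir
[ 0.55054663 -0.11572423  0.042     ] [ 0.54990374 -0.11577482  0.04359527] 0.10064727935372317 222.2902653108567 tang from ring dir
[ 0.55101441 -0.13384203  0.042     ] [ 0.5505172  -0.13417264  0.04205756] 0.11332573042533278 229.24258422055422 tang from ring dir
```

>>> play_rows --increments "0.13 -0.26 -0.1 0 0 1.5 0;0.44 -0.84 -0.2 0 0 5 0;0.44 -0.84 -0.33 0 0 5 0;0.44 -0.84 -0.33 0 0 5 0"

```text
time_s: 7.0
tcp_pos: [0.5297, -0.1025, 0.1084]
eef_rot: [0.612, -0.354, -0.612, -0.354]
ft_force: [5.4, 1.9, -10.0]
grip_width: 0.009
```

>>> play_rows --increments "0 0 0 0 0 0 14;0 0 0 0 0 0 14;0 0 0 0 0 0 14"

```text
time_s: 7.38
tcp_pos: [0.5295, -0.1034, 0.1089]
eef_rot: [0.612, -0.355, -0.612, -0.355]
ft_force: [-0.2, -0.7, -0.2]
grip_width: 0.0123
```

>>> play_rows --increments "0.08 -0.13 0 0 0 0.8 14;0.16 -0.26 0 0 0 1.6 14;0.16 -0.26 0 0 0 1.6 14"

```text
time_s: 7.75
tcp_pos: [0.5303, -0.1042, 0.1084]
eef_rot: [-0.616, 0.345, 0.618, 0.346]
ft_force: [-2.8, 3.7, 4.2]
grip_width: 0.0124
```

>>> play_rows --increments "0.08 -0.13 0 0 0 0.8 14;0.08 -0.13 0 0 0 0.8 14"

```text
time_s: 8.0
tcp_pos: [0.5305, -0.1044, 0.1082]
eef_rot: [-0.618, 0.341, 0.621, 0.341]
ft_force: [-4.9, 6.7, 6.5]
grip_width: 0.0127
```

The resistance is higher than expected (about 8 N, with some upward force), so I'll check the ring height before pushing on.

Run:
```python
from h import *
s=ctrl.read_state();print(s['tcp_pos'],s['ft_force'],s['wrist_torque'],s['grip_width'])
d=snap('wrist','w4');b=snap('scene','scene4');C=cloud(d);Q=cloud(b)
for X in(C,Q):
    m=(X[...,2]>.09)&(X[...,2]<.16)&(np.hypot(X[...,0]-.53,X[...,1]+.104)<.03)
    p=X[m];print(len(p),p.mean(0) if len(p) else 0,np.percentile(p,[0,5,50,95,99],0)[:,2] if len(p) else 0)
A=cv2.resize(d['color'][100:350,160:480,::-1],(400,312))
B=cv2.resize(b['color'][120:245,240:400,::-1],(400,312),interpolation=cv2.INTER_CUBIC)
cv2.imwrite('pics/c4.png',np.hstack([A,B]))
```

```text
[ 0.53052225 -0.10444095  0.10824996] [-4.90295752  6.68576407  6.45316186] [ 1.55685814  1.13059059 -0.05191119] 0.012706682720123772
4111 [ 0.52352162 -0.10807845  0.13659609] [0.1069812  0.11535281 0.13748507 0.15376557 0.15770515]
191 [ 0.53783013 -0.09886765  0.133164  ] [0.0910752  0.10926054 0.13329532 0.15534967 0.15902142]
```

View pics/c4.png

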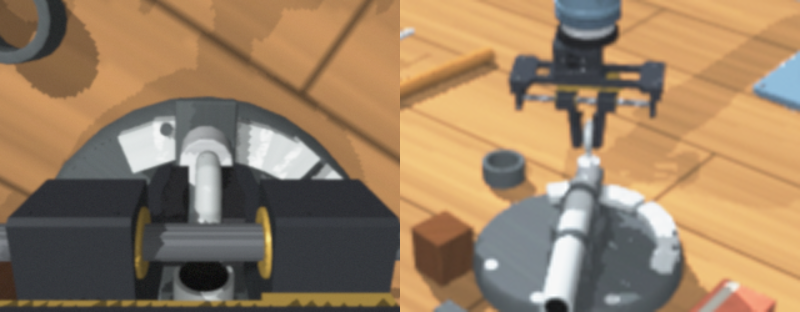

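In the left crop the ring bears on the trailing (right) finger, and it appears lower relative to the boss than at full lift. I'll measure the ring-top height from depth on bright pixels only.

Run:
```python
from h import *
for f,c in(('w1',(.514,-.027)),('w2',(.514,-.0285)),('w3',(.5254,-.0945)),('w4',(.531,-.103)),('scene1',(.514,-.028)),('scene4',(.531,-.103))):
    d=dict(np.load(f'pics/{f}.npz'));X=cloud(d)
    m=(X[...,2]>.1)&(X[...,2]<.165)&(np.hypot(X[...,0]-c[0],X[...,1]-c[1])<.024)&(d['color'].min(-1)>120)
    p=X[m];print(f,len(p),np.percentile(p[:,2],[50,90,97,100]).round(4), p[p[:,2]<.16].mean(0))
    if f[0]=='w':
        v,u=np.nonzero(m); print(' lowest row pts', X[m][np.argsort(v)[:25]].mean(0))
q=p
```

```text
w1 375 [0.129  0.1322 0.1329 0.1339] [ 0.51193136 -0.02691463  0.12811889]
 lowest row pts [ 0.49752501 -0.02574041  0.11772515]
w2 633 [0.1277 0.1324 0.1329 0.1337] [ 0.5049897  -0.02649648  0.12490875]
 lowest row pts [ 0.49682416 -0.02518601  0.10945259]
w3 925 [0.1406 0.1454 0.1463 0.1472] [ 0.51468307 -0.09966718  0.1388968 ]
 lowest row pts [ 0.50850546 -0.10253892  0.1230307 ]
w4 1047 [0.1372 0.1416 0.1423 0.1431] [ 0.52065868 -0.10870941  0.13522263]
 lowest row pts [ 0.51388527 -0.11270086  0.11969324]
scene1 73 [0.1174 0.1296 0.1315 0.1357] [ 0.51818394 -0.0261605   0.11640999]
scene4 43 [0.1279 0.1392 0.1404 0.1438] [ 0.5383338  -0.09863553  0.12681197]
```

The ring top is at 143 mm, so the lift is about 9.5-10 mm: the pin is still on the blocks, with the push stored in the arm's give. Rather than let that snap, I'll relax, regrip, lift slightly and feel for the slot with the pin held.

>>> play_rows --increments "-0.13 0.21 0 0 0 -1 14;-0.13 0.21 0 0 0 -1 14"

```text
time_s: 8.35
tcp_pos: [0.5302, -0.1041, 0.1083]
eef_rot: [-0.616, 0.347, 0.617, 0.347]
ft_force: [-2.6, 3.3, 2.2]
grip_width: 0.0124
```

>>> play_rows --increments "0 0 0 0 0 0 10;0 0 0 0 0 0 0;0 0 0 0 0 0 0;0 0 0.25 0 0 0 0;0 0 0.25 0 0 0 0"

```text
time_s: 8.98
tcp_pos: [0.5303, -0.1043, 0.1102]
eef_rot: [-0.616, 0.347, 0.617, 0.347]
ft_force: [1.0, 3.5, -9.9]
grip_width: 0.0089
```

>>> play_rows --increments "0.1 -0.16 0 0 0 1 0;0.2 -0.33 0 0 0 2 0;0.2 -0.33 0 0 0 2 0"

```text
time_s: 9.35
tcp_pos: [0.5328, -0.1082, 0.1108]
eef_rot: [0.622, -0.336, -0.622, -0.336]
ft_force: [1.0, 3.1, -10.3]
grip_width: 0.0085
```

>>> play_rows --increments "0 0 -0.2 0 0 0 0;0 0 -0.4 0 0 0 0;0 0 -0.4 0 0 0 0"

```text
time_s: 9.72
tcp_pos: [0.5328, -0.1081, 0.1069]
eef_rot: [0.622, -0.336, -0.622, -0.336]
ft_force: [1.7, 2.2, -8.2]
grip_width: 0.0089
```

The force is still spring tension (-8.2 N) below block height, so the pin is entering the slot. I'll keep lowering and watch the side force.

>>> play_rows --increments "0 0 -0.2 0 0 0 0;0 0 -0.3 0 0 0 0;0 0 -0.3 0 0 0 0"

```text
time_s: 10.1
tcp_pos: [0.5329, -0.1083, 0.104]
eef_rot: [0.622, -0.336, -0.622, -0.336]
ft_force: [2.5, 1.5, -7.8]
grip_width: 0.0092
```

>>> play_rows --increments "0 0 -0.15 0 0 0 0;0 0 -0.3 0 0 0 0;0 0 -0.3 0 0 0 0"

```text
time_s: 10.48
tcp_pos: [0.533, -0.1084, 0.101]
eef_rot: [0.622, -0.336, -0.622, -0.336]
ft_force: [3.9, 0.2, -7.4]
grip_width: 0.009
```

>>> play_rows --increments "0 0 -0.1 0 0 0 0;0 0 -0.2 0 0 0 0;0 0 -0.2 0 0 0 0"

```text
time_s: 10.85
tcp_pos: [0.533, -0.1084, 0.0991]
eef_rot: [0.622, -0.336, -0.622, -0.336]
ft_force: [3.2, -0.7, -5.1]
grip_width: 0.0088
```

>>> play_rows --increments "0 0 0 0 0 0 14;0 0 0 0 0 0 20;0 0 0 0 0 0 35;0 0 0 0 0 0 35;0 0 3 0 0 0 35;0 0 7 0 0 0 35;0 0 12 0 0 0 35;0 0 12 0 0 0 35"

```text
time_s: 11.85
tcp_pos: [0.5351, -0.1084, 0.2227]
eef_rot: [0.624, -0.335, -0.62, -0.337]
ft_force: [0.3, -1.3, 0.1]
grip_width: 0.0309
```

Run:
```python
from h import *
s=ctrl.read_state();print(s['time_s'],s['tcp_pos'],s['ft_force'],s['grip_width'])
w=snap('wrist','w5');b=snap('scene','scene5');t=snap('top','top5')
for f,d in(('w',w),('s',b)):
    X=cloud(d)
    m=(X[...,2]>.1)&(X[...,2]<.165)&(np.hypot(X[...,0]-.533,X[...,1]+.108)<.024)&(d['color'].min(-1)>120)
    p=X[m];print(f,len(p),np.percentile(p[:,2],[50,90,97,100]).round(4),p.mean(0))
C=cloud(b)
pv=np.array([.6245,-.048])
m=(C[...,2]>.08)&(C[...,2]<.112)&(C[...,0]>.64)&(np.hypot(C[...,0]-pv[0],C[...,1]-pv[1])<.22)
p=C[m];l=cv2.fitLine(p[:,:2].astype(np.float32),cv2.DIST_HUBER,0,.01,.01).ravel();print('tube ang',np.degrees(np.arctan2(l[1],l[0])))
a=np.arctan2(-.048+.1084,.6245-.533);print('ring ang',np.degrees(a),'tube pt',pv+.165*np.array([np.cos(a),np.sin(a)]),'stub .763 .037')
A=cv2.resize(w['color'][100:350,160:480,::-1],(400,312))
B=cv2.resize(b['color'][120:276,220:420,::-1],(400,312),interpolation=cv2.INTER_CUBIC)
cv2.imwrite('pics/c5.png',np.hstack([A,B]))
```

```text
11.85 [ 0.53505512 -0.10843263  0.22266583] [ 0.27770068 -1.27643775  0.10018515] 0.030895722871415558
w 404 [0.1293 0.1323 0.1328 0.1337] [ 0.5296469  -0.11049108  0.12779251]
s 39 [0.1216 0.1321 0.1331 0.1344] [ 0.54141514 -0.10178979  0.12075465]
tube ang 34.99196
ring ang 33.42917278695525 tube pt [0.76220363 0.04289945] stub .763 .037
```

View pics/c5.png

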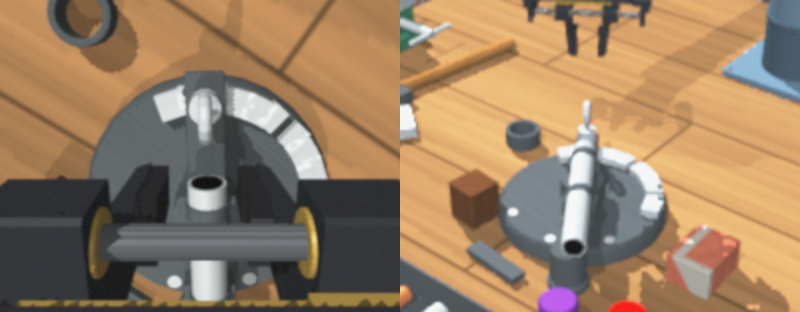

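The tube is over the dark stub. The ring top is at 132.8 mm, against 132.9 mm when the pin was home at the start, so the pin is home. The gripper is clear, so I'm handing in.

```bash
python3 -c "
from rig import ctrl; print(ctrl.hand_in())"
```

```text
the job is handed in; nothing more can be done
None
```

The carrier now stands in the notch on the anvil-stub side with its pin home, and I handed the job in at about 12 s. I pinched and lifted the ring about 14 mm, swung the carrier about 43° counter-clockwise, eased the pin down into the slot, let go and rose clear.

**Last checks**
- **Pin:** the ring top measured 132.8 mm, against 132.9 mm with the pin home at the start.
- **Tube point:** I worked it out at about (0.762, 0.043), roughly 6 mm from the stub's measured middle at (0.763, 0.037). The tube's angle read 33.4° from the ring and 35.0° from the depth image; either keeps it well inside 30 mm.
- **Side force:** the wrist read no more than about 4 N sideways while the pin went into the slot.
- **Bystanders:** the last pictures show the collar, brick and bar apparently where they lay. I did not measure any of the loose things again.

**One thing that did not go to plan:** my first try, pushing the loosely held ring over the blocks, met about 8 N, more than the 3.5 N expected. I did not find out why. The pin was still up on the blocks, so I backed off, gripped the ring again and lowered it by feel instead.

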